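# Line up the splint forming mandrels by size for the next fitting

## Task

The next sheet is nearly soft: stand the four wooden forming mandrels upright on the black discs of the aluminium stand, one centred on each disc, in order of size along the row, with the largest at the end on the same side, left or right, as the warming cupboard's steel flap and the smallest at the other end. Do not knock any of them over, and leave the orange elbow shell where it stands.

Things in the scene. Friction and masses are not known exactly. Their poses are not given: they have to be found in the camera images.
- mandrel_24: smallest of four loose forming mandrels, turned wood: a plain round post 24 mm in diameter with a slightly domed top, on a round foot flange 40 mm in diameter and 8 mm thick; 75 mm tall in all (the top 6 mm are the dome). Stands upright on the counter. Origin at the centre of its underside, z up along its axis; round, so its yaw does not matter.
- mandrel_34: second smallest of four loose forming mandrels, turned wood: a plain round post 34 mm in diameter with a slightly domed top, on a round foot flange 50 mm in diameter and 8 mm thick; 100 mm tall in all (the top 8.5 mm are the dome). Stands upright on the counter. Origin at the centre of its underside, z up along its axis; round, so its yaw does not matter.
- mandrel_44: second largest of four loose forming mandrels, turned wood: a plain round post 44 mm in diameter with a slightly domed top, on a round foot flange 60 mm in diameter and 8 mm thick; 125 mm tall in all (the top 11 mm are the dome). Stands upright on the counter. Origin at the centre of its underside, z up along its axis; round, so its yaw does not matter.
- mandrel_54: largest of four loose forming mandrels, turned wood: a plain round post 54 mm in diameter with a slightly domed top, on a round foot flange 70 mm in diameter and 8 mm thick; 150 mm tall in all (the top 13.5 mm are the dome). Stands upright on the counter. Origin at the centre of its underside, z up along its axis; round, so its yaw does not matter.
- mark_a: flat black rubber disc, 74 mm across, flush in the top of the fixed aluminium stand (bar 360 x 90 x 12 mm, lying across the robot's front); the end mark on the robot's right (-y). Four discs a, b, c, d in a straight row, 88 mm apart. Origin: disc centre on the top face, 12 mm above the counter; y along the row from a to d, z up.
- mark_b: flat black rubber disc, 74 mm across, flush in the top of the fixed aluminium stand (bar 360 x 90 x 12 mm, lying across the robot's front); second from the robot's right. Four discs a, b, c, d in a straight row, 88 mm apart. Origin: disc centre on the top face, 12 mm above the counter; y along the row from a to d, z up.
- mark_c: flat black rubber disc, 74 mm across, flush in the top of the fixed aluminium stand (bar 360 x 90 x 12 mm, lying across the robot's front); third from the robot's right. Four discs a, b, c, d in a straight row, 88 mm apart. Origin: disc centre on the top face, 12 mm above the counter; y along the row from a to d, z up.
- mark_d: flat black rubber disc, 74 mm across, flush in the top of the fixed aluminium stand (bar 360 x 90 x 12 mm, lying across the robot's front); the end mark on the robot's left (+y). Four discs a, b, c, d in a straight row, 88 mm apart. Origin: disc centre on the top face, 12 mm above the counter; y along the row from a to d, z up.
- flap (a point): spring-loaded steel flap of the warming cupboard, in a sloping steel surround 320 mm wide, 130 mm high, standing 95 mm out of the 160 mm high wall on the counter's far edge; white cupboard behind. Fixed, either left (+y) or right (-y) of the middle, a glove box on the other side. This point: middle of the flap's lower lip, 36 mm above the counter.
- shell: loose orange thermoplastic elbow shell: a half-round trough about 155 mm long and 85 mm wide, with a second trough rising at its far end to 127 mm above the counter. Stands on the counter to the robot's left, must stay there. Origin on the underside, midway along the lower trough; x along the trough towards the upright one.

How it is judged:
By the outcome, as a careful person would: the job done as asked, in the order asked, and still so for the second after the job is handed in, with the robot touching nothing.
It also fails if it takes over 106 s, if anything falls off the work surface, if the arm or the gripper's body presses on something with over 40 N, if the wrist force passes 120 N, or if a joint passes its speed limit or range.

## Robot

A 6-joint arm with a two-finger parallel gripper is mounted at the origin on the work surface. World frame = base frame: x ahead of the robot, y to its left, z up, the work surface at z = 0. Lengths are in m, angles in rad, forces in N, time in s.
With the tool pointing down it reaches from about 0.3 to 0.775 m from the base axis. Payload 14.6 kg.
Tool frame: the origin (TCP) lies on the centre line of the jaws, within the pads' length; the fingertips stand 19 mm ahead of it and the grasp point (between the pads) is the TCP; z points along the fingers, y is the direction in which the jaws open and shut (so a half turn about z gives the same grasp; the last joint's range is limited). The gripper opens to 94 mm and grips with 3 to 60 N. Pads are 16 mm wide; open, the fingers measure 119 mm over their backs; the gripper's body (75 mm by 177 mm) begins 78 mm behind the grasp point.
Start: joints at [1.197, 0.3, 1.521, -0, 1.321, -0.067], TCP at [0.166, 0.524, 0.224] pointing down, gripper open.
Joint ranges: [-3.03, 3.03], [-0.79, 2.21], [0.23, 2.52], [-1.04, 4.18], [0, 3.07], [-2.55, 2.55]. Speed limits (rad/s): [2.22, 2.22, 2.57, 3.14, 3.14, 3.14].

## Interface

Orientations are given as [roll, pitch, yaw] about the fixed x, y, z axes, in that order (R = Rz(yaw) Ry(pitch) Rx(roll)).
In Python, from station import ctrl gives the robot as it stands. The module is installed in compiled form; this text tells all that it offers.
- The arm moves only by the shell command python3 -m creep 'ROWS' [FORCE]. ROWS is a JSON object of lists of equal length, an entry for each row: "translation": the shift along the world's x, y, z in mm, a list of three; "yaw": the turn about the world's z in rad; "gripper": the closure in counts, from 0 (fully open) to 255 (shut). A call has 1 to 5 rows; each row is the pose to reach, as a shift and turn from the pose measured when the call began; what a row does not reach only later rows make up. A row lasts 1/12 s, in which the tool goes at most 41.7 mm and 7.16 degrees, less where a joint would pass 70% of its speed; a pose out of reach is approached as far as the arm can. A call with a gripper value outside its range is refused whole. The fingers move at their own pace and stop on an object; FORCE is the grip in N (left out, the last holds). Time passes only in rows, so rows that repeat a pose let the fingers close. It gives the time, the measured TCP pose, the force and the opening at its end, in the units of the state.
- ctrl.get_obs(): the state, without advancing time (a new reading comes with each control period).
- ctrl.camera(name): name is "scene" or "top" or "wrist"; returns a dict with "pixels" (400x640x3 uint8, red, green, blue), "depth" (400x640 float32, m along the optical axis (not along the pixel's ray), 0 where there is no reading), "fx", "fy", "cx", "cy" (pixels), "R" (3x3) and "t" (3): a world point X has camera coordinates R X + t; the wrist camera has in their place "tool_from_camera" (4x4, takes a point from camera to tool coordinates, whose origin is the TCP and whose axes are the flange's). Camera axes: x right, y down, z forward; pixel columns grow to the right and rows downward; lengths in m; the calibration is good to about 2 mm. A picture is of the moment at which its call begins: read the wrist's pose just before it.
- ctrl.hand_in(): hands the job in, once; it reports no verdict.
The state is a dict: "time_s": time; "qpos": joint angles; "joint_vel": joint speeds; "tau": joint torques, N m; "ee_pos": TCP position; "eef_rot": TCP orientation; "force": force on the tool from outside, world axes, zero at the start; "moment": the same for the moment, N m; "grip_width": finger opening in m.
Only numpy, scipy, OpenCV 4.12 (cv2) and the standard library are available. Lean on these libraries where they do the work, as an engineer would, in place of code of your own. Each camera call takes 0.05 s, during which the arm holds its last target. There are 200 camera calls.

## Working session

There is one attempt and no reset: what is moved stays moved. The work goes in short steps, Python scripts to look and compute and a shell command to move; the robot and the scene stay as the last step left them, time stands still between calls to the robot, and variables do not carry over. Pictures are saved under pics/ and viewed, about 12 in all and at most 16, crops included, and the job is handed in when it is done.

```bash
mkdir -p pics; cat > h.py <<'E'
from station import ctrl
import numpy as np, cv2
def snap(n,f=None):
    o=ctrl.get_obs(); c=ctrl.camera(n)
    if f: cv2.imwrite('pics/'+f,c['pixels'][:,:,::-1])
    return o,c
def world(c,u,v,d=None,z=None):
    r=np.array([(u-c['cx'])/c['fx'],(v-c['cy'])/c['fy'],1.])
    R,t=c['R'],c['t']; C=-R.T@t; D=R.T@r
    if z is not None: return C+D*(z-C[2])/D[2]
    return C+D*d
def cloud(c):
    v,u=np.mgrid[:400,:640]; d=c['depth']
    P=np.stack([(u-c['cx'])/c['fx']*d,(v-c['cy'])/c['fy']*d,d],-1)-c['t']
    return P@c['R']
E
python3 - <<'E'
from h import *
o,c=snap('top','top1.png'); o,s=snap('scene','scene1.png')
print(o['time_s'],o['ee_pos'],o['eef_rot'],o['grip_width'])
P=cloud(c); np.savez('top.npz',P=P,d=c['depth'],px=c['pixels'])
z=np.where(c['depth']>0,P[...,2],0)
for h in (0.045,):
    m=((z>h)&(z<.2)).astype('uint8')
    n,l,st,ce=cv2.connectedComponentsWithStats(m)
    for i in range(1,n):
        if st[i,4]>40:
            q=P[l==i]; print(st[i],q.min(0).round(3),q.max(0).round(3))
E
```

```text
0.05 [0.16599628 0.52409411 0.22387856] [-3.14042379e+00 -9.70904311e-05  2.83481294e+00] 0.09406587782325966
[    0     0   640   147 42429] [ 0.724 -0.783  0.045] [1.054 0.807 0.188]
[ 601  128   39  111 3809] [ 0.5   -0.737  0.045] [ 0.741 -0.678  0.18 ]
[103 158  53  70 918] [0.512 0.418 0.045] [0.665 0.508 0.132]
[    0   171    76   195 13618] [0.211 0.586 0.045] [0.63  0.722 0.169]
[456 220  38  25 761] [ 0.481 -0.369  0.045] [ 0.534 -0.316  0.156]
[381 252  24  20 374] [ 0.418 -0.176  0.047] [ 0.46  -0.133  0.13 ]
[291 255  11  10  83] [0.429 0.058 0.045] [0.45  0.081 0.081]
[179 267  20  15 242] [0.387 0.302 0.046] [0.42  0.336 0.104]
[ 592  293   48   61 1424] [ 0.248 -0.684  0.045] [ 0.38  -0.616  0.189]
[ 30 394  25   6 107] [0.11  0.625 0.045] [0.121 0.666 0.078]
[586 397  54   3 130] [ 0.121 -0.743  0.045] [ 0.127 -0.619  0.064]
```

View pics/top1.png

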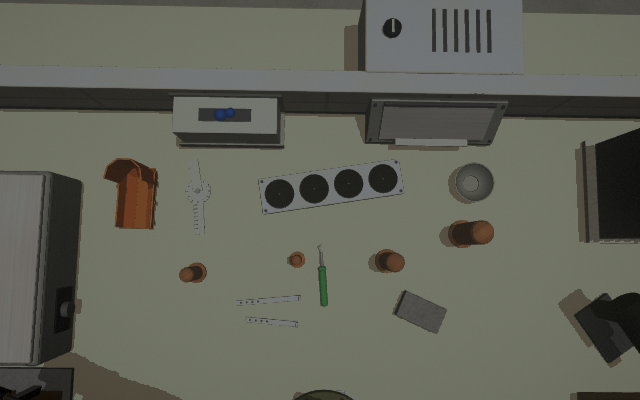

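View pics/scene1.png

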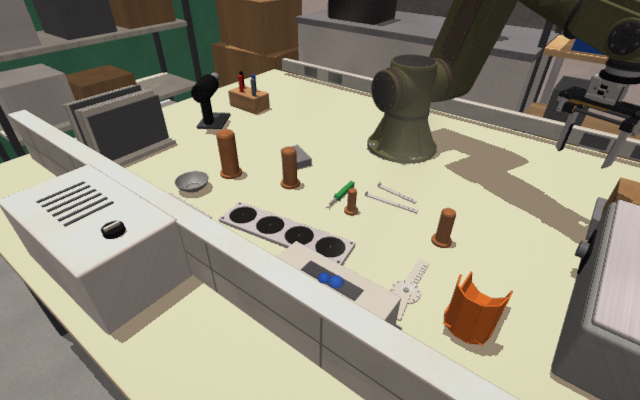

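```bash
python3 - <<'E'
from h import *
from scipy.optimize import least_squares as LS
_,s=snap('scene'); _,c=snap('top')
G={24:(.44,.07),34:(.403,.319),44:(.44,-.155),54:(.507,-.342)}
H={24:(.075,6),34:(.1,8.5),44:(.125,11),54:(.15,13.5)}
for nm,cam in (('top',c),('scene',s)):
    P=cloud(cam); ok=cam['depth']>0
    for k,g in G.items():
        h,dm=H[k]; z=P[...,2]
        m=ok&(z>.016)&(z<h-dm/1000-.002)&(np.hypot(P[...,0]-g[0],P[...,1]-g[1])<.06)
        rgb=cam['pixels'].astype(int); m&=(rgb[...,0]>rgb[...,2]*1.5)
        q=P[m]; f=LS(lambda p:np.hypot(q[:,0]-p[0],q[:,1]-p[1])-k/2000,g,loss='soft_l1',f_scale=.002)
        zt=P[ok&(np.hypot(P[...,0]-f.x[0],P[...,1]-f.x[1])<.008)][:,2]
        print(nm,k,m.sum(),f.x.round(4),'rms',np.sqrt(np.mean(f.fun**2)).round(4),'top',zt.max().round(3) if len(zt) else None)
    # discs
    g=cam['pixels'].max(2); z=P[...,2]
    m=(ok&(g<45)&(abs(z-.012)<.012)&(P[...,0]>.5)&(P[...,0]<.75)&(abs(P[...,1])<.3)).astype('uint8')
    n,l,st,ce=cv2.connectedComponentsWithStats(m)
    D=[]
    for i in range(1,n):
        if st[i,4]>200:
            e=cv2.fitEllipse(cv2.findContours((l==i).astype('uint8'),0,1)[0][0]); w=world(cam,*e[0],z=.012); D.append(w); print(nm,'disc',np.round(e[0],1),st[i,4],w.round(4),P[l==i][:,2].mean().round(4),np.ptp(P[l==i][:,:2],axis=0).round(3))
    if len(D)==4:
        D=np.array(sorted(D,key=lambda w:w[1])); d=D[3]-D[0]; print('spacing',np.linalg.norm(np.diff(D,axis=0),axis=1).round(4),'row angle from y',np.arctan2(-d[0],d[1]).round(4))
E
```

```text
top 24 9 [0.4385 0.0704] rms 0.0001 top 0.082
top 34 98 [0.403  0.3204] rms 0.0004 top 0.105
top 44 31 [ 0.438  -0.1549] rms 0.0002 top 0.131
top 54 195 [ 0.508 -0.345] rms 0.0007 top 0.155
top disc [382.5 178.1] 616 [ 0.6453 -0.1435  0.012 ] 0.0138 [0.069 0.069]
top disc [348.1 183.2] 623 [ 0.6311 -0.0565  0.012 ] 0.014 [0.069 0.071]
top disc [313.6 188.3] 624 [0.6168 0.0305 0.012 ] 0.0137 [0.069 0.068]
top disc [279.  193.5] 634 [0.6025 0.1173 0.012 ] 0.0137 [0.069 0.071]
spacing [0.0881 0.0881 0.088 ] row angle from y 0.1629
scene 24 123 [0.4377 0.0708] rms 0.0012 top 0.078
scene 34 328 [0.4022 0.3207] rms 0.0012 top 0.104
scene 44 382 [ 0.437  -0.1541] rms 0.0015 top 0.13
scene 54 582 [ 0.5067 -0.3446] rms 0.0016 top 0.155
scene disc [242.7 214.8] 299 [ 0.6429 -0.1436  0.012 ] 0.0156 [0.068 0.07 ]
scene disc [269.8 224.7] 338 [ 0.6284 -0.0567  0.012 ] 0.0155 [0.066 0.07 ]
scene disc [299.1 234.9] 346 [0.6126 0.0301 0.012 ] 0.0154 [0.069 0.067]
scene disc [327.2 246.6] 306 [0.6037 0.1121 0.012 ] 0.0154 [0.066 0.062]
spacing [0.0881 0.0882 0.0825] row angle from y 0.1521
```

```bash
python3 -m creep '{"translation":[[18,-30,-1],[54,-90,-5],[91,-151,-8],[91,-151,-8],[91,-151,-8]],"yaw":[-0.1,-0.2,-0.3,-0.367,-0.367],"gripper":[0,0,0,0,0]}' 20
python3 -m creep '{"translation":[[30,-50,-3],[54,-90,-5],[91,-151,-8],[91,-151,-8],[91,-151,-8]],"yaw":[-0.1,-0.2,-0.3,-0.367,-0.367],"gripper":[0,0,0,0,0]}'
python3 -m creep '{"translation":[[30,-50,-3],[54,-90,-5],[91,-151,-8],[91,-151,-8],[91,-151,-8]],"yaw":[-0.1,-0.2,-0.3,-0.367,-0.367],"gripper":[0,0,0,0,0]}'
```

```text
time_s: 0.62
ee_pos: [0.2584, 0.37, 0.2158]
eef_rot: [-3.14, 0.0, 2.462]
force: [-0.2, 1.0, 0.1]
grip_width: 0.0941
time_s: 1.03
ee_pos: [0.3509, 0.2155, 0.2077]
eef_rot: [-3.14, 0.001, 2.087]
force: [-1.3, 0.6, 0.5]
grip_width: 0.0941
time_s: 1.45
ee_pos: [0.4434, 0.0607, 0.1994]
eef_rot: [-3.14, 0.002, 1.713]
force: [-0.3, -0.1, -0.3]
grip_width: 0.0941
```

```bash
python3 -m creep '{"translation":[[-5,10,0],[-5,10,0],[-5,10,0],[-5,10,0]],"yaw":[0.02,0.02,0.02,0.02],"gripper":[0,0,0,0]}'
cat >> h.py <<'E'
from scipy.spatial.transform import Rotation as Ro
def wsnap(f=None):
    o,c=snap('wrist',f); T=np.eye(4); T[:3,:3]=Ro.from_euler('xyz',o['eef_rot']).as_matrix(); T[:3,3]=o['ee_pos']
    M=np.linalg.inv(T@np.array(c['tool_from_camera'])); c['R'],c['t']=M[:3,:3],M[:3,3]; return o,c
def proj(c,X):
    q=c['R']@np.array(X)+c['t']; return q[0]/q[2]*c['fx']+c['cx'],q[1]/q[2]*c['fy']+c['cy']
E
python3 - <<'E'
from h import *
o,c=wsnap('w1.png'); print(o['ee_pos'],o['eef_rot'][2],np.array(c['tool_from_camera']).round(3))
for X in ([.438,.0705,.075],[.438,.0705,0],[.6025,.117,.012],[.616,.0305,.012]): print(np.round(proj(c,X)))
E
```

```text
time_s: 1.78
ee_pos: [0.4381, 0.0715, 0.1996]
eef_rot: [-3.14, 0.002, 1.734]
force: [0.3, -0.4, 0.2]
grip_width: 0.0941
[0.43811888 0.0714787  0.19957104] 1.7344787030384246 [[-0.    -0.963 -0.269  0.079]
 [ 1.    -0.     0.     0.001]
 [-0.001 -0.269  0.963 -0.16 ]
 [ 0.     0.     0.     1.   ]]
[322. 195.]
[323. 178.]
[471. 164.]
[461. 235.]
```

View pics/w1.png

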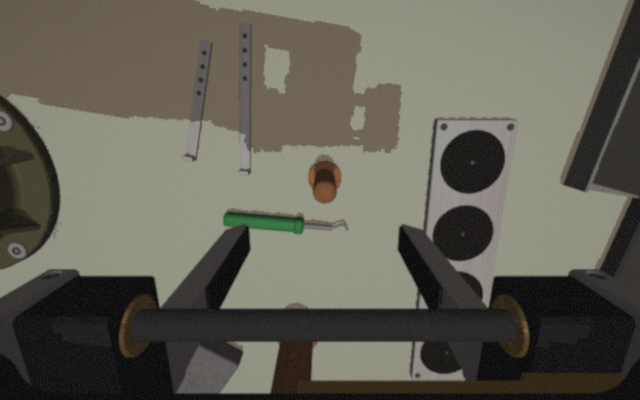

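```bash
python3 -m creep '{"translation":[[0,0,-35],[0,0,-70],[0,0,-105],[0,0,-135],[0,0,-152]],"yaw":[0,0,0,0,0],"gripper":[0,0,0,0,0]}'
python3 -m creep '{"translation":[[0,0,0],[0,0,0],[0,0,0],[0,0,0],[0,0,0]],"yaw":[0,0,0,0,0],"gripper":[150,255,255,255,255]}'
python3 -m creep '{"translation":[[0,0,0],[0,0,0],[0,0,0],[0,0,0],[0,0,0]],"yaw":[0,0,0,0,0],"gripper":[255,255,255,255,255]}'
```

```text
time_s: 2.25
ee_pos: [0.4366, 0.0719, 0.0448]
eef_rot: [-3.138, 0.001, 1.736]
force: [-0.1, 0.5, -0.9]
grip_width: 0.0944
time_s: 2.67
ee_pos: [0.4373, 0.0721, 0.0461]
eef_rot: [-3.14, 0.002, 1.736]
force: [-0.2, 0.4, 0.8]
grip_width: 0.0641
time_s: 3.08
ee_pos: [0.4373, 0.0721, 0.0461]
eef_rot: [-3.14, 0.002, 1.736]
force: [-0.6, 0.3, 0.5]
grip_width: 0.0304
```

```bash
python3 -m creep '{"translation":[[0,0,0],[0,0,0],[0,0,0],[0,0,10],[0,0,20]],"yaw":[0,0,0,0,0],"gripper":[255,255,255,255,255]}'
python3 -m creep '{"translation":[[0,0,15],[0,0,30],[0,0,40],[0,0,40],[0,0,40]],"yaw":[0,0,0,0,0],"gripper":[255,255,255,255,255]}'
python3 -m creep '{"translation":[[20,6,0],[50,14,0],[80,22,0],[80,22,0],[80,22,0]],"yaw":[0,0,0,0,0],"gripper":[255,255,255,255,255]}'
python3 -m creep '{"translation":[[20,6,0],[50,14,0],[85,23,0],[85,23,0],[85,23,0]],"yaw":[0,0,0,0,0],"gripper":[255,255,255,255,255]}'
python3 - <<'E'
from h import *
o,c=wsnap('w2.png'); print(o['ee_pos'],o['eef_rot'],o['grip_width'],o['force'])
for X in (o['ee_pos'],[.6025,.117,.012],[.616,.0305,.012]): print(np.round(proj(c,X)))
E
```

```text
time_s: 3.5
ee_pos: [0.437, 0.072, 0.0666]
eef_rot: [-3.139, 0.002, 1.736]
force: [-0.2, 0.4, -0.0]
grip_width: 0.0239
time_s: 3.92
ee_pos: [0.4372, 0.072, 0.1071]
eef_rot: [-3.14, 0.002, 1.736]
force: [-0.4, -0.2, -1.2]
grip_width: 0.0238
time_s: 4.33
ee_pos: [0.5171, 0.0942, 0.1056]
eef_rot: [-3.138, 0.002, 1.736]
force: [-0.2, -0.1, -0.5]
grip_width: 0.0235
time_s: 4.75
ee_pos: [0.6017, 0.1171, 0.1041]
eef_rot: [-3.135, 0.002, 1.736]
force: [-0.5, -0.3, -1.6]
grip_width: 0.0235
[0.60166022 0.11712501 0.10408832] [-3.13539204e+00  1.50711034e-03  1.73632877e+00] 0.023482764684810153 [-0.4590928  -0.34552174 -1.57642569]
[322. 252.]
[324. 204.]
[323. 293.]
```

View pics/w2.png

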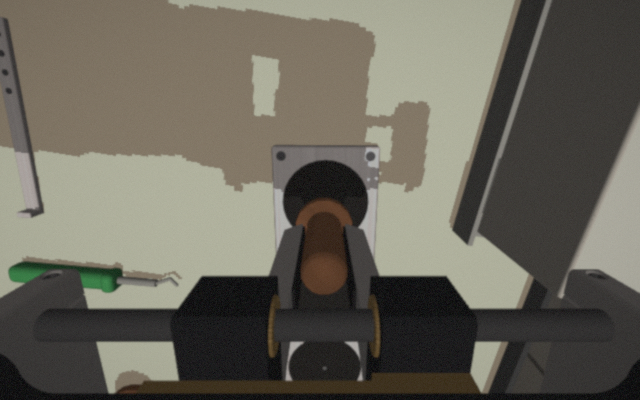

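```bash
cat >> h.py <<'E'
def far(c,xy,r,z,a=1.734): # image of point on circle farthest along tool x
    return np.round(proj(c,[xy[0]+r*np.cos(a),xy[1]+r*np.sin(a),z]),1)
E
python3 - <<'E'
from h import *
o,c=wsnap(); p=o['ee_pos']; im=c['pixels']
cv2.imwrite('pics/w2c.png',cv2.resize(im[140:240,250:400,::-1],None,fx=5,fy=5,interpolation=cv2.INTER_CUBIC))
for d in (-.004,-.002,0,.002,.004): print(d,'foot',far(c,p[:2]+d*np.array([-.163,.987]),.02,p[2]-.038),'disc',far(c,np.array([.6025,.117])+d*np.array([-.163,.987]),.037,.012))
E
```

```text
-0.004 foot [322.6 205.5] disc [325.  166.4]
-0.002 foot [322.6 202.7] disc [325. 164.]
0 foot [322.6 199.8] disc [325.  161.7]
0.002 foot [322.6 197. ] disc [325.  159.3]
0.004 foot [322.6 194.1] disc [325.  156.9]
```

View pics/w2c.png

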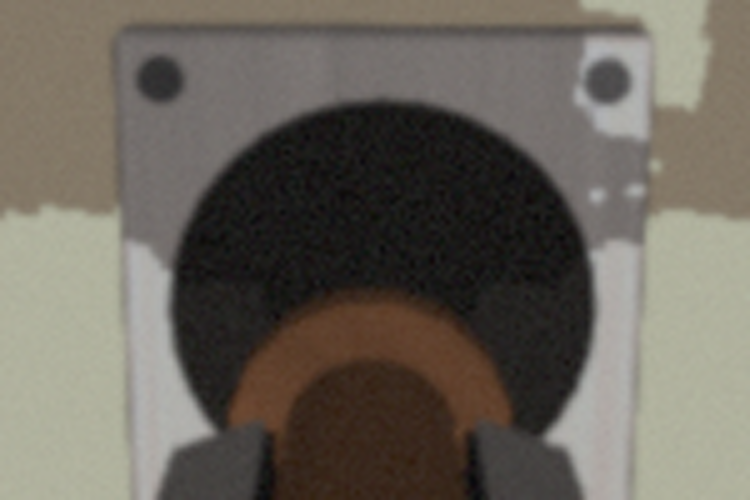

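```bash
python3 -m creep '{"translation":[[1,0,-15],[1,0,-30],[1,0,-38],[1,0,-42],[1,0,-44]],"yaw":[0,0,0,0,0],"gripper":[255,255,255,255,255]}'
python3 -m creep '{"translation":[[0,0,-1],[0,0,-1.5],[0,0,-2],[0,0,-2],[0,0,-2]],"yaw":[0,0,0,0,0],"gripper":[255,255,255,255,255]}'
```

```text
time_s: 5.27
ee_pos: [0.6013, 0.1167, 0.0609]
eef_rot: [-3.135, 0.002, 1.736]
force: [-0.3, -1.1, -0.6]
grip_width: 0.0234
time_s: 5.68
ee_pos: [0.6014, 0.1167, 0.0592]
eef_rot: [-3.136, 0.002, 1.736]
force: [0.2, 0.1, -0.1]
grip_width: 0.0231
```

```bash
python3 -m creep '{"translation":[[2,0.5,0],[2,0.5,-1],[2,0.5,-1.5],[2,0.5,-1.5],[2,0.5,-1.5]],"yaw":[0,0,0,0,0],"gripper":[255,255,255,255,255]}'
```

```text
time_s: 6.1
ee_pos: [0.6037, 0.1173, 0.0582]
eef_rot: [-3.137, 0.002, 1.736]
force: [-0.6, 0.1, 5.4]
grip_width: 0.0235
```

```bash
python3 -m creep '{"translation":[[0,0,0],[0,0,0],[0,0,0],[0,0,0],[0,0,0]],"yaw":[0,0,0,0,0],"gripper":[150,100,0,0,0]}'
python3 -m creep '{"translation":[[0,0,15],[0,0,45],[0,0,80],[0,0,100],[0,0,105]],"yaw":[0,0,0,0,0],"gripper":[0,0,0,0,0]}'
python3 -m creep '{"translation":[[-20,20,0],[-45,45,0],[-75,75,0],[-100,100,0],[-100,100,0]],"yaw":[0,0,0,0,0],"gripper":[0,0,0,0,0]}'
python3 -m creep '{"translation":[[-25,25,0],[-50,50,0],[-80,80,0],[-101,103,0],[-101,103,0]],"yaw":[0,0,0,0,0],"gripper":[0,0,0,0,0]}'
```

```text
time_s: 6.52
ee_pos: [0.6036, 0.1173, 0.058]
eef_rot: [-3.136, 0.002, 1.736]
force: [-0.5, -0.2, -0.3]
grip_width: 0.0533
time_s: 6.93
ee_pos: [0.6049, 0.1174, 0.1672]
eef_rot: [3.141, 0.002, 1.736]
force: [0.1, -0.2, 0.1]
grip_width: 0.0868
time_s: 7.35
ee_pos: [0.5011, 0.2208, 0.1664]
eef_rot: [-3.14, 0.001, 1.74]
force: [0.2, -0.2, 0.3]
grip_width: 0.094
time_s: 7.77
ee_pos: [0.3969, 0.3266, 0.1657]
eef_rot: [-3.139, 0.001, 1.744]
force: [1.2, -0.7, -0.9]
grip_width: 0.094
```

```bash
python3 -m creep '{"translation":[[5,-6,0],[5,-6,0],[5,-6,0],[5,-6,-20],[5,-6,-40]],"yaw":[-0.01,-0.01,-0.01,-0.01,-0.01],"gripper":[0,0,0,0,0]}'
python3 -m creep '{"translation":[[0,0,-20],[0,0,-40],[0,0,-55],[0,0,-62],[0,0,-62]],"yaw":[0,0,0,0,0],"gripper":[0,0,0,0,0]}'
python3 - <<'E'
from h import *
o,c=wsnap('w3.png'); print(o['ee_pos'],o['eef_rot'])
p=np.array([.4025,.3205]); print(far(c,p,.025,.008),far(c,p,.017,.095),far(c,o['ee_pos'][:2],.017,.095))
E
```

```text
time_s: 8.18
ee_pos: [0.4032, 0.32, 0.1258]
eef_rot: [-3.141, 0.0, 1.732]
force: [0.5, 0.5, 0.3]
grip_width: 0.0938
time_s: 8.6
ee_pos: [0.4032, 0.3189, 0.0624]
eef_rot: [-3.139, 0.001, 1.73]
force: [0.2, -0.1, 0.4]
grip_width: 0.0941
[0.40317816 0.31886674 0.06235323] [-3.13860737e+00  1.40409245e-03  1.73028366e+00]
[321.8 184.4] [320.4 247.2] [321.3 250.7]
```

View pics/w3.png

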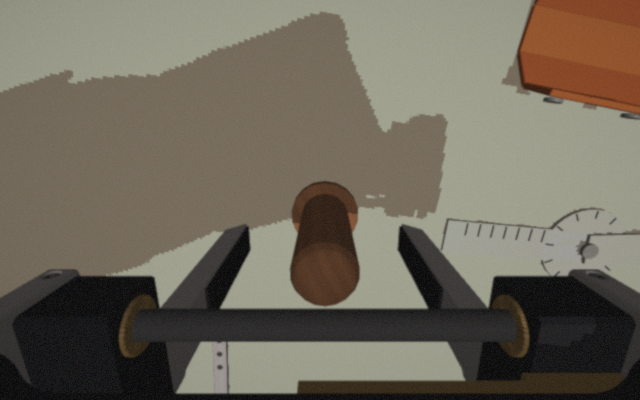

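```bash
python3 -m creep '{"translation":[[-0.5,1.6,0],[-0.5,1.6,0],[-0.5,1.6,0],[-0.5,1.6,0],[-0.5,1.6,0]],"yaw":[0,0,0,0,0],"gripper":[255,255,255,255,255]}' 25
python3 -m creep '{"translation":[[0,0,0],[0,0,0],[0,0,0],[0,0,0],[0,0,0]],"yaw":[0,0,0,0,0],"gripper":[255,255,255,255,255]}'
python3 -m creep '{"translation":[[0,0,0],[0,0,0],[0,0,0],[0,0,0],[0,0,20]],"yaw":[0,0,0,0,0],"gripper":[255,255,255,255,255]}'
python3 -m creep '{"translation":[[0,0,25],[0,0,60],[0,0,85],[0,0,85],[0,0,85]],"yaw":[0,0,0,0,0],"gripper":[255,255,255,255,255]}'
```

```text
time_s: 9.07
ee_pos: [0.4031, 0.321, 0.064]
eef_rot: [-3.141, 0.0, 1.731]
force: [0.1, -0.1, -0.6]
grip_width: 0.064
time_s: 9.48
ee_pos: [0.4031, 0.321, 0.0639]
eef_rot: [-3.141, 0.0, 1.731]
force: [0.1, 0.3, -0.3]
grip_width: 0.0329
time_s: 9.9
ee_pos: [0.4017, 0.32, 0.0812]
eef_rot: [-3.136, 0.003, 1.731]
force: [0.4, -0.7, -1.6]
grip_width: 0.0331
time_s: 10.32
ee_pos: [0.402, 0.3202, 0.1669]
eef_rot: [-3.138, 0.002, 1.731]
force: [-0.6, -0.4, -1.7]
grip_width: 0.0332
```

```bash
python3 -m creep '{"translation":[[15,-20,0],[40,-54,0],[64,-87,0],[88,-120,0],[105,-142,0]],"yaw":[0,0,0,0,0],"gripper":[255,255,255,255,255]}'
python3 -m creep '{"translation":[[24,-33,0],[48,-66,0],[72,-100,0],[90,-125,0],[100,-138,0]],"yaw":[0,0,0,0,0],"gripper":[255,255,255,255,255]}'
python3 -m creep '{"translation":[[0,0,0],[0,0,0]],"yaw":[0,0],"gripper":[255,255]}'
```

```text
time_s: 10.73
ee_pos: [0.5077, 0.1753, 0.165]
eef_rot: [-3.135, 0.003, 1.73]
force: [0.7, -0.1, -1.6]
grip_width: 0.0332
time_s: 11.15
ee_pos: [0.6085, 0.0339, 0.1626]
eef_rot: [-3.132, 0.002, 1.727]
force: [-0.3, 0.2, -1.4]
grip_width: 0.0333
time_s: 11.32
ee_pos: [0.6078, 0.0331, 0.16]
eef_rot: [-3.128, 0.002, 1.725]
force: [0.2, 0.4, -1.4]
grip_width: 0.0331
```

```bash
python3 -m creep '{"translation":[[8.5,-2.5,-5],[8.5,-2.5,-35],[8.5,-2.5,-60],[8.5,-2.5,-73],[8.5,-2.5,-79]],"yaw":[0.009,0.009,0.009,0.009,0.009],"gripper":[255,255,255,255,255]}'
python3 - <<'E'
from h import *
o,c=wsnap('w4.png'); p=o['ee_pos']; print(p,o['eef_rot'],o['force'])
cv2.imwrite('pics/w4c.png',cv2.resize(c['pixels'][140:260,235:410,::-1],None,fx=4,fy=4,interpolation=cv2.INTER_CUBIC))
print('foot',far(c,p[:2],.025,p[2]-.056),'disc',far(c,(.616,.0305),.037,.012))
E
```

```text
time_s: 11.73
ee_pos: [0.6147, 0.0317, 0.0785]
eef_rot: [-3.124, 0.001, 1.735]
force: [0.0, 1.2, -1.0]
grip_width: 0.0331
[0.61472061 0.03168468 0.07848668] [-3.12436263e+00  1.14629910e-03  1.73541757e+00] [ 0.00414568  1.15923363 -1.01286397]
foot [323.7 186.2] disc [325.3 169.1]
```

View pics/w4c.png

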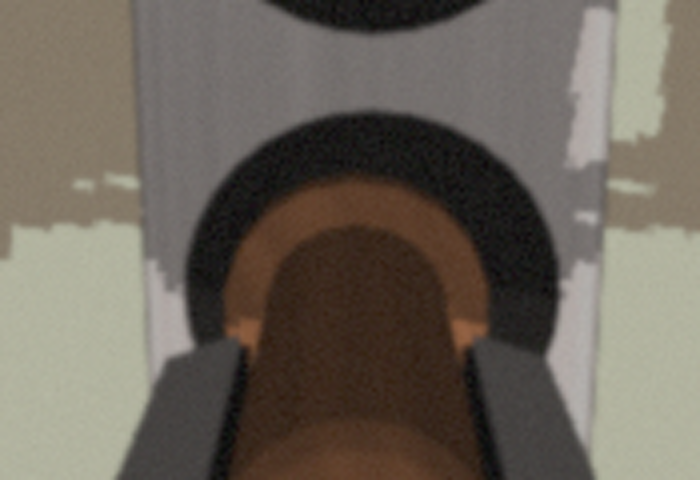

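```bash
python3 -m creep '{"translation":[[3.5,-2,0],[3.5,-2,0],[3.5,-2,-1.5],[3.5,-2,-2.5],[3.5,-2,-2.5]],"yaw":[0,0,0,0,0],"gripper":[255,255,255,255,255]}'
python3 -m creep '{"translation":[[0,0,-0.5],[0,0,-1],[0,0,-1]],"yaw":[0,0,0],"gripper":[255,255,255]}'
```

```text
time_s: 12.2
ee_pos: [0.6187, 0.0295, 0.0767]
eef_rot: [-3.126, 0.001, 1.735]
force: [1.1, -1.1, -0.7]
grip_width: 0.0331
time_s: 12.45
ee_pos: [0.6189, 0.0295, 0.0762]
eef_rot: [-3.126, 0.002, 1.735]
force: [-0.5, -0.2, 3.3]
grip_width: 0.0333
```

```bash
python3 -m creep '{"translation":[[-0.7,0,-0.5],[-0.7,0,-0.5],[-0.7,0,-0.5],[-0.7,0,-0.5],[-0.7,0,-0.5]],"yaw":[0,0,0,0,0],"gripper":[200,150,100,50,0]}'
python3 -m creep '{"translation":[[0,0,0],[0,0,25],[0,0,60],[0,0,100],[0,0,110]],"yaw":[0,0,0,0,0],"gripper":[0,0,0,0,0]}'
python3 - <<'E'
from h import *
o,c=wsnap('w5.png'); p=o['ee_pos']; print(p,o['eef_rot'],o['force'])
print('24 foot far',far(c,(.6025,.117),.02,.02),'34',far(c,(.616,.0305),.025,.02),far(c,(.616,.0305),.037,.012))
E
```

```text
time_s: 12.87
ee_pos: [0.6181, 0.0295, 0.0756]
eef_rot: [-3.126, 0.001, 1.735]
force: [-0.1, 0.1, -0.4]
grip_width: 0.055
time_s: 13.28
ee_pos: [0.6197, 0.0295, 0.192]
eef_rot: [-3.134, 0.003, 1.735]
force: [-0.7, 0.5, 0.9]
grip_width: 0.0886
[0.61971571 0.02951172 0.19200215] [-3.13372227e+00  2.78499621e-03  1.73517987e+00] [-0.7419045   0.51298815  0.93675237]
24 foot far [321.3  77.9] 34 [320.7 158.6] [320.8 146.6]
```

View pics/w5.png

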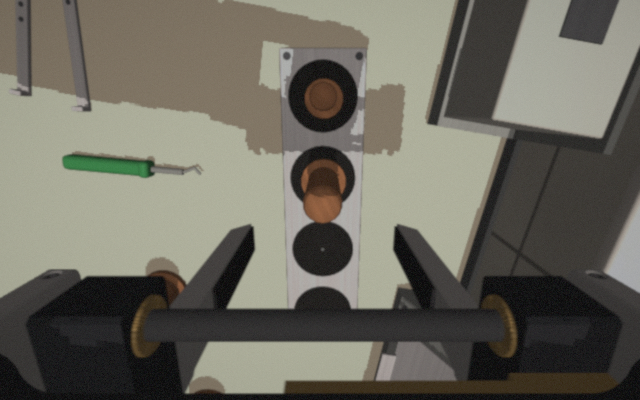

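```bash
python3 -m creep '{"translation":[[-20,-20,0],[-45,-45,0],[-70,-70,0],[-90,-90,0],[-90,-90,0]],"yaw":[0,0,0,0,0],"gripper":[0,0,0,0,0]}'
python3 -m creep '{"translation":[[-20,-20,0],[-45,-45,0],[-70,-70,0],[-85,-87,0],[-88,-90,0]],"yaw":[0,0,0,0,0],"gripper":[0,0,0,0,0]}'
python3 -m creep '{"translation":[[0,0,0],[0,0,0]],"yaw":[0,0],"gripper":[0,0]}'
```

```text
time_s: 13.75
ee_pos: [0.527, -0.0631, 0.1908]
eef_rot: [-3.132, 0.003, 1.733]
force: [0.1, 0.1, -0.7]
grip_width: 0.094
time_s: 14.17
ee_pos: [0.4372, -0.1548, 0.1902]
eef_rot: [-3.131, 0.003, 1.731]
force: [-0.2, -0.1, 0.2]
grip_width: 0.0942
time_s: 14.33
ee_pos: [0.4375, -0.1546, 0.1899]
eef_rot: [-3.131, 0.002, 1.73]
force: [0.2, 0.0, -0.5]
grip_width: 0.0936
```

```bash
python3 -m creep '{"translation":[[0,0,-25],[0,0,-60],[0,0,-90],[0,0,-108],[0,0,-110]],"yaw":[0,0,0,0,0],"gripper":[0,0,0,0,0]}'
python3 -m creep '{"translation":[[0,0,0],[0,0,0],[0,0,0],[0,0,0],[0,0,0]],"yaw":[0,0,0,0,0],"gripper":[255,255,255,255,255]}' 30
python3 -m creep '{"translation":[[0,0,0],[0,0,0],[0,0,0],[0,0,0],[0,0,0]],"yaw":[0,0,0,0,0],"gripper":[255,255,255,255,255]}'
```

```text
time_s: 14.75
ee_pos: [0.4365, -0.153, 0.0764]
eef_rot: [-3.126, -0.001, 1.731]
force: [0.7, 0.3, 0.1]
grip_width: 0.0942
time_s: 15.17
ee_pos: [0.437, -0.1531, 0.0773]
eef_rot: [-3.128, 0.0, 1.731]
force: [-0.3, 0.6, -0.3]
grip_width: 0.064
time_s: 15.58
ee_pos: [0.4374, -0.1532, 0.0777]
eef_rot: [-3.129, 0.001, 1.731]
force: [1.0, 1.7, 5.8]
grip_width: 0.0434
```

```bash
python3 -m creep '{"translation":[[0,0,10],[0,0,25],[0,0,45],[0,0,62],[0,0,62]],"yaw":[0,0,0,0,0],"gripper":[255,255,255,255,255]}'
python3 -m creep '{"translation":[[15,8,0],[35,18,0],[60,30,0],[85,43,0],[96,49,0]],"yaw":[0,0,0,0,0],"gripper":[255,255,255,255,255]}'
python3 -m creep '{"translation":[[20,10,0],[45,23,0],[70,36,0],[90,45,0],[96,48,0]],"yaw":[0,0,0,0,0],"gripper":[255,255,255,255,255]}'
```

```text
time_s: 16.0
ee_pos: [0.4384, -0.1537, 0.1428]
eef_rot: [-3.132, 0.003, 1.731]
force: [-0.5, 0.2, -1.3]
grip_width: 0.0432
time_s: 16.42
ee_pos: [0.5359, -0.1033, 0.1418]
eef_rot: [-3.132, 0.002, 1.732]
force: [-0.2, -0.0, -1.7]
grip_width: 0.0435
time_s: 16.83
ee_pos: [0.6333, -0.0538, 0.1402]
eef_rot: [-3.13, 0.002, 1.733]
force: [-1.3, -0.1, -2.3]
grip_width: 0.0433
```

```bash
python3 -m creep '{"translation":[[-2,-1.5,-10],[-2,-1.5,-25],[-2,-1.5,-37],[-2,-1.5,-44],[-2,-1.5,-46]],"yaw":[0,0,0,0,0],"gripper":[255,255,255,255,255]}'
python3 - <<'E'
from h import *
o,c=wsnap('w6.png'); p=o['ee_pos']; print(p,o['eef_rot'],o['force'])
cv2.imwrite('pics/w6c.png',cv2.resize(c['pixels'][100:240,235:410,::-1],None,fx=4,fy=4,interpolation=cv2.INTER_CUBIC))
print('foot',far(c,p[:2],.03,p[2]-.070),'disc',far(c,(.6305,-.0565),.037,.012))
E
```

```text
time_s: 17.25
ee_pos: [0.6301, -0.0557, 0.0922]
eef_rot: [-3.127, 0.001, 1.733]
force: [-0.2, 0.2, -2.0]
grip_width: 0.0434
[ 0.63006727 -0.05566208  0.09215232] [-3.12745354e+00  9.87667111e-04  1.73286879e+00] [-0.21811403  0.23193224 -2.02356443]
foot [323.6 175.4] disc [324.1 165.2]
```

View pics/w6c.png

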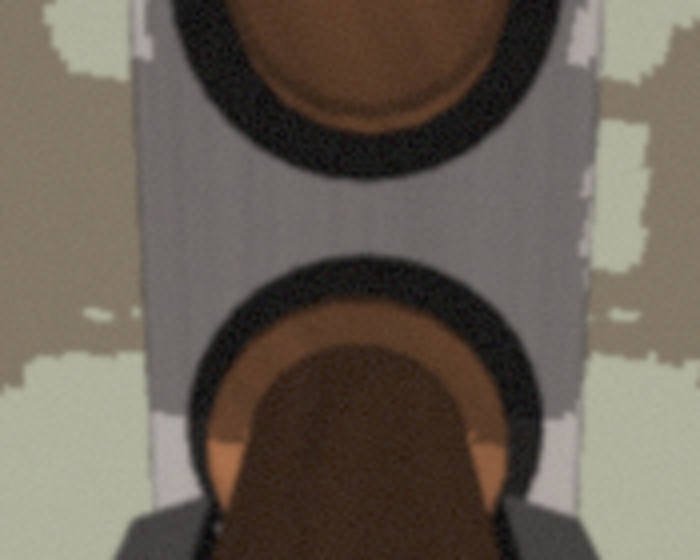

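```bash
python3 -m creep '{"translation":[[1.5,0,0],[1.5,0,0],[1.5,0,-1],[1.5,0,-2],[1.5,0,-2]],"yaw":[0,0,0,0,0],"gripper":[255,255,255,255,255]}'
python3 -m creep '{"translation":[[0,0,-0.5],[0,0,-1],[0,0,-1]],"yaw":[0,0,0],"gripper":[255,255,255]}'
```

```text
time_s: 17.72
ee_pos: [0.632, -0.0556, 0.091]
eef_rot: [-3.129, 0.001, 1.733]
force: [-0.1, 0.3, -2.2]
grip_width: 0.0431
time_s: 17.97
ee_pos: [0.6321, -0.0556, 0.09]
eef_rot: [-3.129, 0.001, 1.733]
force: [0.0, -1.3, -0.7]
grip_width: 0.0433
```

```bash
python3 -m creep '{"translation":[[0,0,-0.7],[0,0,-1],[0,0,-1]],"yaw":[0,0,0],"gripper":[255,255,255]}'
python3 -m creep '{"translation":[[0,0,0],[0,0,0],[0,0,0],[0,0,0],[0,0,0]],"yaw":[0,0,0,0,0],"gripper":[200,150,100,50,0]}'
python3 -m creep '{"translation":[[0,0,0],[0,0,20],[0,0,50],[0,0,90],[0,0,115]],"yaw":[0,0,0,0,0],"gripper":[0,0,0,0,0]}'
```

```text
time_s: 18.22
ee_pos: [0.6321, -0.0557, 0.0899]
eef_rot: [-3.129, 0.002, 1.733]
force: [-4.4, 0.4, 6.7]
grip_width: 0.0432
time_s: 18.63
ee_pos: [0.6322, -0.0557, 0.09]
eef_rot: [-3.129, 0.002, 1.733]
force: [0.2, 0.0, 0.6]
grip_width: 0.0599
time_s: 19.05
ee_pos: [0.6326, -0.0557, 0.2086]
eef_rot: [-3.132, 0.003, 1.733]
force: [0.3, 0.0, 0.1]
grip_width: 0.0923
```

```bash
python3 -m creep '{"translation":[[-9,-20,0],[-22,-50,0],[-37,-85,0],[-52,-120,0],[-63,-145,0]],"yaw":[0,0,0,0,0],"gripper":[0,0,0,0,0]}'
python3 -m creep '{"translation":[[-12,-30,0],[-28,-65,0],[-43,-100,0],[-58,-133,0],[-62,-143,0]],"yaw":[0,0,0,0,0],"gripper":[0,0,0,0,0]}'
python3 -m creep '{"translation":[[0,0,0],[0,0,0]],"yaw":[0,0],"gripper":[0,0]}'
```

```text
time_s: 19.47
ee_pos: [0.5684, -0.203, 0.2088]
eef_rot: [-3.132, 0.003, 1.732]
force: [-0.7, 0.2, -0.1]
grip_width: 0.0941
time_s: 19.88
ee_pos: [0.5041, -0.3499, 0.2088]
eef_rot: [-3.132, 0.004, 1.729]
force: [-0.2, -0.8, -0.2]
grip_width: 0.094
time_s: 20.05
ee_pos: [0.504, -0.3501, 0.2086]
eef_rot: [-3.132, 0.003, 1.728]
force: [0.3, 1.5, -0.8]
grip_width: 0.0939
```

```bash
python3 -m creep '{"translation":[[4,5,0],[4,5,-20],[4,5,-50],[4,5,-80],[4,5,-100]],"yaw":[0.005,0.005,0.005,0.005,0.005],"gripper":[0,0,0,0,0]}'
python3 -m creep '{"translation":[[0,0,-4],[0,0,-6],[0,0,-6]],"yaw":[0,0,0],"gripper":[0,0,0]}'
python3 -m creep '{"translation":[[0,0,0],[0,0,0],[0,0,0],[0,0,0],[0,0,0]],"yaw":[0,0,0,0,0],"gripper":[255,255,255,255,255]}' 35
python3 -m creep '{"translation":[[0,0,0],[0,0,0],[0,0,0],[0,0,0]],"yaw":[0,0,0,0],"gripper":[255,255,255,255]}'
```

```text
time_s: 20.47
ee_pos: [0.5086, -0.3425, 0.1061]
eef_rot: [-3.13, 0.002, 1.735]
force: [0.6, -0.1, -0.6]
grip_width: 0.0939
time_s: 20.72
ee_pos: [0.5095, -0.3416, 0.1008]
eef_rot: [-3.131, 0.002, 1.737]
force: [-0.5, -1.0, 0.6]
grip_width: 0.0942
time_s: 21.13
ee_pos: [0.5096, -0.3417, 0.1013]
eef_rot: [-3.131, 0.003, 1.737]
force: [0.1, -1.0, 0.2]
grip_width: 0.0641
time_s: 21.47
ee_pos: [0.5095, -0.3418, 0.1014]
eef_rot: [-3.131, 0.003, 1.736]
force: [-1.7, 0.1, 1.8]
grip_width: 0.0529
```

```bash
python3 -m creep '{"translation":[[0,0,8],[0,0,20],[0,0,35],[0,0,46],[0,0,46]],"yaw":[0,0,0,0,0],"gripper":[255,255,255,255,255]}'
python3 -m creep '{"translation":[[8,12,0],[20,30,0],[38,57,0],[56,83,0],[66,99,0]],"yaw":[0,0,0,0,0],"gripper":[255,255,255,255,255]}'
python3 -m creep '{"translation":[[15,22,0],[32,48,0],[48,73,0],[60,90,0],[65,97,0]],"yaw":[0,0,0,0,0],"gripper":[255,255,255,255,255]}'
python3 -m creep '{"translation":[[0,0,0],[0,0,0]],"yaw":[0,0],"gripper":[255,255]}'
```

```text
time_s: 21.88
ee_pos: [0.5104, -0.3424, 0.1507]
eef_rot: [-3.134, 0.006, 1.737]
force: [1.0, 0.3, -3.2]
grip_width: 0.0534
time_s: 22.3
ee_pos: [0.5778, -0.2402, 0.1501]
eef_rot: [-3.134, 0.005, 1.738]
force: [0.6, -1.4, -2.6]
grip_width: 0.053
time_s: 22.72
ee_pos: [0.6439, -0.1398, 0.1493]
eef_rot: [-3.134, 0.004, 1.741]
force: [-1.1, -0.9, -3.9]
grip_width: 0.0528
time_s: 22.88
ee_pos: [0.6437, -0.1393, 0.1486]
eef_rot: [-3.133, 0.004, 1.742]
force: [-0.3, -0.9, -4.2]
grip_width: 0.0531
```

Down to about 3 mm above and check.

```bash
python3 -m creep '{"translation":[[1,-1,-6],[1,-1,-16],[1,-1,-25],[1,-1,-30],[1,-1,-32]],"yaw":[-0.008,-0.008,-0.008,-0.008,-0.008],"gripper":[255,255,255,255,255]}'
python3 - <<'E'
from h import *
o,c=wsnap('w7.png'); p=o['ee_pos']; print(p,o['eef_rot'],o['force'])
cv2.imwrite('pics/w7c.png',cv2.resize(c['pixels'][100:240,235:410,::-1],None,fx=4,fy=4,interpolation=cv2.INTER_CUBIC))
print('foot',far(c,p[:2],.035,p[2]-.0934),'disc',far(c,(.645,-.1435),.037,.012))
E
```

```text
time_s: 23.3
ee_pos: [0.644, -0.1406, 0.1149]
eef_rot: [-3.131, 0.003, 1.733]
force: [-0.2, 0.3, -3.5]
grip_width: 0.0533
[ 0.6439536  -0.14064431  0.11485941] [-3.13051108e+00  2.59699883e-03  1.73280910e+00] [-0.2341015   0.25447355 -3.46588561]
foot [323.6 163.5] disc [324.4 162.8]
```

View pics/w7c.png

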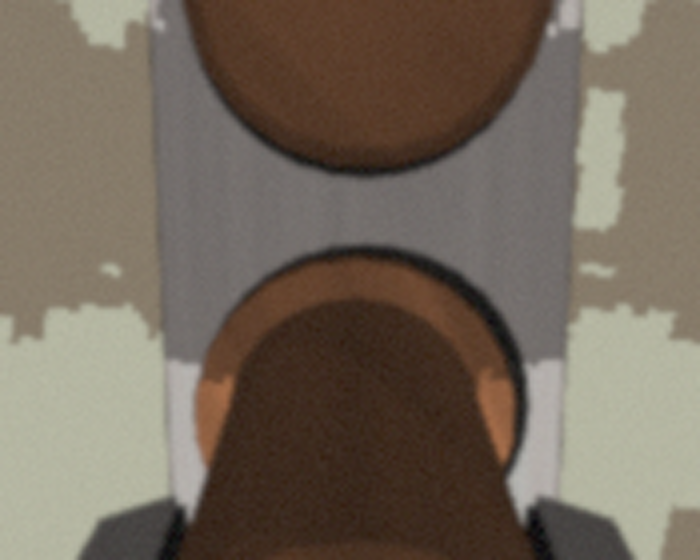

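```bash
python3 -m creep '{"translation":[[1.8,-1,0.5],[1.8,-1,0.5],[1.8,-1,0],[1.8,-1,-0.5],[1.8,-1,-0.5]],"yaw":[0,0,0,0,0],"gripper":[255,255,255,255,255]}'
python3 -m creep '{"translation":[[0,0,-0.5],[0,0,-1],[0,0,-1]],"yaw":[0,0,0],"gripper":[255,255,255]}'
```

```text
time_s: 23.77
ee_pos: [0.646, -0.1415, 0.1148]
eef_rot: [-3.131, 0.003, 1.733]
force: [0.2, -0.2, -4.4]
grip_width: 0.0533
time_s: 24.02
ee_pos: [0.646, -0.1415, 0.1138]
eef_rot: [-3.131, 0.003, 1.733]
force: [-0.1, -0.3, -3.8]
grip_width: 0.0533
```

```bash
python3 -m creep '{"translation":[[0,0,-0.5],[0,0,-1],[0,0,-1]],"yaw":[0,0,0],"gripper":[255,255,255]}'
python3 -m creep '{"translation":[[0,0,-0.5],[0,0,-0.7],[0,0,-0.7]],"yaw":[0,0,0],"gripper":[255,255,255]}'
```

```text
time_s: 24.27
ee_pos: [0.646, -0.1416, 0.1135]
eef_rot: [-3.132, 0.003, 1.733]
force: [-3.1, -1.0, 3.3]
grip_width: 0.0533
time_s: 24.52
ee_pos: [0.646, -0.1416, 0.1134]
eef_rot: [-3.132, 0.003, 1.733]
force: [-5.4, 0.6, 6.2]
grip_width: 0.0531
```

Seated. Release, rise and retreat toward the robot's side for a clear view.

```bash
python3 -m creep '{"translation":[[0,0,0],[0,0,0],[0,0,0],[0,0,0],[0,0,0]],"yaw":[0,0,0,0,0],"gripper":[110,90,60,50,50]}'
python3 -m creep '{"translation":[[0,0,0],[0,0,15],[0,0,45],[0,0,85],[0,0,120]],"yaw":[0,0,0,0,0],"gripper":[50,50,50,50,50]}'
python3 -m creep '{"translation":[[-20,-15,5],[-50,-35,10],[-85,-60,15],[-120,-85,20],[-140,-100,20]],"yaw":[0,0,0,0,0],"gripper":[50,50,50,50,50]}'
python3 -m creep '{"translation":[[0,-10,0],[0,-30,0],[0,-50,0],[0,-50,0]],"yaw":[0,0,0,0],"gripper":[50,50,50,50]}'
python3 - <<'E'
from h import *
o,c=snap('top','top2.png'); o,s=snap('scene','scene2.png'); print(o['time_s'],o['ee_pos'],o['force'])
a=cv2.resize(c['pixels'][140:230,240:420,::-1],None,fx=4,fy=4,interpolation=cv2.INTER_CUBIC)
cv2.imwrite('pics/t2c.png',a)
# foot flange vs disc by projecting expected circles, offsets from post fit
from scipy.optimize import least_squares as LS
G={24:(.6025,.117,.075,6),34:(.616,.0305,.1,8.5),44:(.6305,-.0565,.125,11),54:(.645,-.1435,.15,13.5)}
for nm,cam in (('top',c),('scene',s)):
    P=cloud(cam); ok=cam['depth']>0; rgb=cam['pixels'].astype(int)
    for k,(x,y,h,dm) in G.items():
        z=P[...,2]; m=ok&(z>.03)&(z<h+.010-dm/1000)&(np.hypot(P[...,0]-x,P[...,1]-y)<.04)&(rgb[...,0]>rgb[...,2]*1.5)
        q=P[m]
        if len(q)<5: print(nm,k,len(q)); continue
        f=LS(lambda p:np.hypot(q[:,0]-p[0],q[:,1]-p[1])-k/2000,(x,y),loss='soft_l1',f_scale=.002)
        zt=P[ok&(np.hypot(P[...,0]-f.x[0],P[...,1]-f.x[1])<.006)][:,2].max()
        print(nm,k,m.sum(),'err mm',((f.x-[x,y])*1000).round(1),'top',zt.round(3))
E
```

```text
time_s: 24.93
ee_pos: [0.6462, -0.1416, 0.1134]
eef_rot: [-3.132, 0.003, 1.733]
force: [-0.5, -0.3, -0.3]
grip_width: 0.0742
time_s: 25.35
ee_pos: [0.646, -0.1415, 0.2353]
eef_rot: [-3.132, 0.003, 1.733]
force: [0.5, -0.3, 0.7]
grip_width: 0.0758
time_s: 25.77
ee_pos: [0.5038, -0.2429, 0.2564]
eef_rot: [-3.133, 0.005, 1.732]
force: [0.5, -0.1, 0.1]
grip_width: 0.0755
time_s: 26.1
ee_pos: [0.5038, -0.2955, 0.2561]
eef_rot: [-3.133, 0.005, 1.73]
force: [0.2, 0.1, -0.7]
grip_width: 0.0759
26.15 [ 0.50392327 -0.29395859  0.25598388] [0.39058252 0.31551409 0.52009243]
top 24 13 err mm [ 1.2 -1.4] top 0.09
top 34 14 err mm [ 1.9 -2.1] top 0.115
top 44 43 err mm [ 1.2 -0.7] top 0.141
top 54 151 err mm [ 0.1 -0.9] top 0.166
scene 24 146 err mm [ 0.2 -1.2] top 0.091
scene 34 288 err mm [ 0.6 -1.7] top 0.116
scene 44 512 err mm [-0.  -0.3] top 0.141
scene 54 770 err mm [-1.2 -0.6] top 0.166
```

View pics/t2c.png

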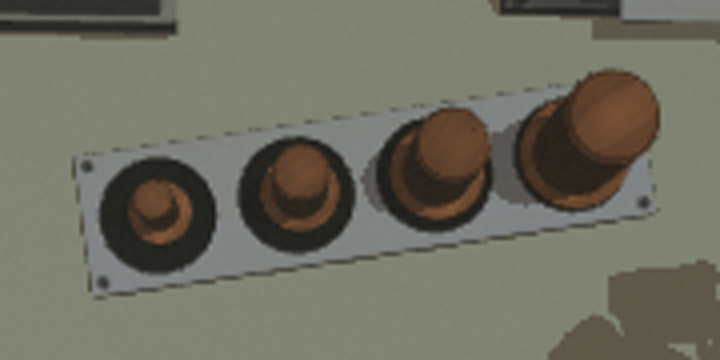

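View pics/scene2.png

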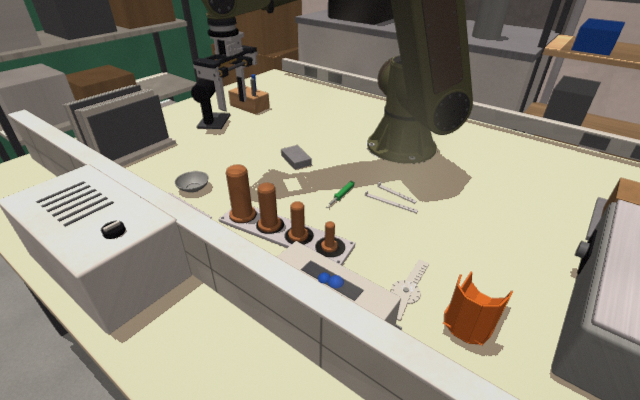

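```bash
python3 -c "
from station import ctrl
print(ctrl.hand_in())"
```

```text
the job is handed in; nothing more can be done
None
```

I stood all four mandrels on the stand and handed the job in at about 26 s, with the gripper clear of everything. The warming cupboard's flap is on the right (-y), so the order is 54 mm on disc a, 44 mm on b, 34 mm on c and 24 mm on d. I placed them smallest first.

**Centring:** The last fits from the top and scene cameras put each mandrel within about 1 to 3 mm of its disc centre. The 34 mm one is the farthest off, at about 2 to 3 mm. The two cameras differed from each other by up to about 1.3 mm.

**Upright and untouched:** In the last pictures all four stand upright and the orange shell is where it was. The measured top heights were 3 to 4 mm above the expected values. The depth readings were already about 3 to 7 mm high on the tops before I moved anything, so I take that as camera bias.

**Forces:** The readings at the end of each move never went above about 10 N, and the gripper lost no hold.

**Arm tilt:** The arm leaned by up to about 1° during the carries. I corrected the positions with the wrist camera before each release, and no check failed.

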